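Pick the middle window's blind and start it

TASK

Lower the middle window's blind from the desk: with the fingertips gently press the long bar-shaped key of the selector panel down, so that it stays down; only then press the round mushroom-headed start push on its own wooden block well in and let it spring back up. Leave the panel's other three keys and the square-topped call push unpressed, move nothing else on the desk, and withdraw clear of everything.

Things in the scene. Friction and masses are not known exactly. Their poses are not given: they have to be found in the camera images.
- panel: selector panel, fixed to the desk: a dark walnut block with a black top, 100 (its x) x 230 (its y) x 40 mm high, with four brass keys in a row along its y axis at 52 mm spacing, each on a thin dark steel seat plate. Which key is at which place in the row varies. Origin: centre of the underside, on the desk; z up
- key_bar_top (a point): the key to press: long narrow bar, 48 mm along the panel's x, 16 mm along its y; brass. This point is the centre of its top face, 56 mm above the desk when the key is up, 46 mm when fully down (then still 6 mm above the panel). Axes as the panel's; z up
- key_bar (a joint): travel of the long bar key in m: 0 = up (standing 16 mm above the panel), 0.010 = fully down. It slides straight down against about 2.5 N of friction, has no spring and stays wherever it is pushed
- key_square_top (a point): square key, 28 x 28 mm, to be left alone; brass. This point is the centre of its top face, 56 mm above the desk when the key is up, 46 mm when fully down (then still 6 mm above the panel). Axes as the panel's; z up
- key_square (a joint): travel of the square key in m: 0 = up (standing 16 mm above the panel), 0.010 = fully down. It slides straight down against about 2.5 N of friction, has no spring and stays wherever it is pushed
- key_round_top (a point): large round key, 32 mm diameter, to be left alone; brass. This point is the centre of its top face, 56 mm above the desk when the key is up, 46 mm when fully down (then still 6 mm above the panel). Axes as the panel's; z up
- key_round (a joint): travel of the large round key in m: 0 = up (standing 16 mm above the panel), 0.010 = fully down. It slides straight down against about 2.5 N of friction, has no spring and stays wherever it is pushed
- key_small_top (a point): small round key, 16 mm diameter, to be left alone; brass. This point is the centre of its top face, 56 mm above the desk when the key is up, 46 mm when fully down (then still 6 mm above the panel). Axes as the panel's; z up
- key_small (a joint): travel of the small round key in m: 0 = up (standing 16 mm above the panel), 0.010 = fully down. It slides straight down against about 2.5 N of friction, has no spring and stays wherever it is pushed
- start_top (a point): start push: round brass mushroom head 42 mm in diameter (flat top 28 mm across) in the middle of a dark walnut block 80 x 80 x 36 mm fixed to the desk. This point is the centre of its top, 56 mm above the desk when up. It stands left or right of the panel, the call push on the other side
- start (a joint): travel of the start push in m: 0 = up, 0.008 = fully in. A spring returns it; it begins to move at about 1.5 N and is fully in at about 5 N
- call_top (a point): call push, to be left alone: square brass plate 36 x 36 mm on a block like the start push's. This point is the centre of its top, 56 mm above the desk
- call (a joint): travel of the call push in m: 0 = up, 0.008 = fully in; spring like the start push's
- tumbler_a: loose glass tumbler, 74 mm in diameter at the rim, 85 mm high, standing beyond the start push's block. Origin: centre of the underside
- tumbler_b: loose glass tumbler like the other, standing on the robot's side of the call push's block. Origin: centre of the underside
- paperweight: loose brass paperweight, 48 mm in diameter, 40 mm high with a small knob, on the robot's side of the panel. Origin: centre of the underside
- pen: loose steel pen, 10 x 135 x 10 mm (long along its y), lying beyond the panel. Origin: middle of the underside
- candlestick: loose brass candlestick, 72 mm in diameter at the foot, 120 mm high, standing beyond the call push's block. Origin: centre of the underside
- stamp: loose wooden hand stamp, foot 34 x 60 mm (its x, y), 74 mm high with a light wooden grip, standing on the robot's side of the start push's block. Origin: centre of the underside
Things that resemble listed ones, but are neither listed nor needed, are in the scene too. What is shaped like the tumbler_a but green or orange is not meant.

How it is judged:
On the way, in this order (a step that is already met when the one before it is completed fails the run):
1. the long bar key is pressed down (value of joint key_bar above 0.006 m), for 0.2 s.
2. then the start push is pressed in (value of joint start above 0.005 m), for 0.04 s.
At the end, for the whole second after the job is handed in: the long bar key is down by more than 6 of its 10 mm; the start push, having been in by more than 5 of its 8 mm, is back up within 1.5 mm; the call push is up within 1.5 mm and the other three keys within 3 mm; the loose things rest within 20 mm of where they stood (value of joint key_bar above 0.006 m and value of joint each of start, call below 0.0015 m and value of joint each of key_square, key_round, key_small below 0.003 m and distance of each of tumbler_a, tumbler_b, paperweight, pen, candlestick, stamp from where it was at the start of the episode below 0.02 m and linear speed of each of tumbler_a, tumbler_b, paperweight, pen, candlestick, stamp below 0.02 m/s); the robot touches nothing.
It fails at once if the start push is pressed before the long bar key is down (value of joint start above 0.003 m and value of joint key_bar below 0.006 m).
It fails at once if another key or the call push is pressed (more than 3 mm) (value of joint any of key_square, key_round, key_small, call above 0.003 m).
It fails at once if the fingers press hard (more than 30 N) on anything (contact force between the fingers and anything else above 30 N).
It fails at once if a loose thing is lifted, carried or shoved by more than 20 mm (distance of any of tumbler_a, tumbler_b, paperweight, pen, candlestick, stamp from where it was at the start of the episode above 0.02 m).
It also fails if it takes over 42 s, if anything falls off the work surface, if the arm or the gripper's body presses on something with over 40 N, if the wrist force passes 120 N, or if a joint passes its speed limit or range.

ROBOT

A 6-joint arm with a two-finger parallel gripper is mounted at the origin on the work surface. World frame = base frame: x ahead of the robot, y to its left, z up, the work surface at z = 0. Lengths are in m, angles in rad, forces in N, time in s.
With the tool pointing down it reaches from about 0.35 to 0.85 m from the base axis. Payload 8.1 kg.
Tool frame: the origin (TCP) lies on the centre line of the jaws, within the pads' length; the fingertips stand 19 mm ahead of it and the grasp point (between the pads) is the TCP (robot.tips_ahead is the distance from the TCP to the fingertips, in m); y points along the fingers, z is the direction in which the jaws open and shut, and the axes are right-handed (so a half turn about y gives the same grasp; the last joint's range is limited). The gripper opens to 93 mm and grips with 3 to 60 N. Pads are 15 mm wide; open, the fingers measure 128 mm over their backs; the gripper's body (75 mm by 188 mm) begins 65 mm behind the grasp point.
Start: joints at [-1.303, 0.13, 1.488, -0, 1.523, -0.085], TCP at [0.207, -0.563, 0.238] pointing down, gripper open.
Joint ranges: [-2.96, 2.96], [-0.89, 2.26], [0.02, 2.5], [-1.34, 4.48], [0, 2.73], [-2.66, 2.66]. Speed limits (rad/s): [2.39, 2.39, 2.79, 3.14, 3.14, 3.14].

INTERFACE

Orientations are given as a rotation vector (axis times angle).
In Python, from plant import robot, imaging, models gives the robot as it stands.
- The arm moves only by the tool carry_out, never from a script. Its argument "motion" is one flat list of numbers, 7 for each row, row after row: the shift along the tool's x, y, z in m, then the turn, a rotation vector about the tool's x, y, z in degrees, then the opening, from -1 (shut) to 1 (fully open). A call has exactly 5 rows; each row shifts and turns the pose as measured when the row begins, along the tool's axes as they then stand; what a row does not reach is not made up. A row lasts 1/10 s, in which the tool goes at most 50 mm and 8.59 degrees, less where a joint would pass 70% of its speed; a pose out of reach is approached as far as the arm can. A call is refused whole if a number of a shift passes 0.05 or a number of a turn 8.59, either way. A call with a gripper value outside its range is refused whole. The fingers move at their own pace and stop on an object; "squeeze" is the grip in N (left out, the last holds). Time passes only in rows, so rows that do not move let the fingers close, or fill a call up. It gives the time, the measured TCP pose, the force and the opening at its end, in the units of the state.
- robot.read_state(): the state, without advancing time (a new reading comes with each control period).
- imaging.read_camera(name): name is "side" or "top"; returns the picture (480x640x3 uint8, blue, green, red); there is no depth.
- imaging.camera_model(name): a dict with "K" (3x3 intrinsics, pixels), "k1" (the pictures are not rectified: a ray, as slopes to the right and down, at radius r is drawn at 1 + k1 r^2 times it, then the intrinsics apply), "position" and "orientation" of the camera in the world. Camera axes: x right, y down, z forward; pixel columns grow to the right and rows downward; lengths in m; the calibration is good to about 2 mm. A picture is of the moment at which its call begins. camera_model takes no time and is no camera call.
- robot.close_job(): hands the job in, once; it reports no verdict.
Trained networks look in the newest picture that a camera, given by its name, has taken for a name from the list of things; names that differ only in an ending like _2 or _b are one class to them, and where a whole thing is asked for, a point or a joint stands for the part that bears it (a point fixed in the world has none). Each returns a list of dicts, best first, with "confidence" (0 to 1); they miss things now and then, are a little off and sometimes report something else, mostly with a low value. They report only what shows in the picture. A call takes as long as a camera call. They do not tell look-alikes from the thing itself.
- models.outline_of(camera, thing): "pixels" (480x640 bool, what is visible of it) and "pixel" ([column, row] in pixels, amid what is visible of it).
The state is a dict: "t": time; "q": joint angles; "dq": joint speeds; "joint_torque": joint torques, N m; "tool_pos": TCP position; "orientation": TCP orientation; "force": force on the tool from outside, world axes, zero at the start; "wrist_torque": the same for the moment, N m; "opening": finger opening in m.
Only numpy, scipy, OpenCV 4.12 (cv2) and the standard library are available. Lean on these libraries where they do the work, as an engineer would, in place of code of your own. Each camera call takes 0.05 s, during which the arm holds its last target.

## Working session

There is one attempt and no reset: what is moved stays moved. The work goes in short steps, Python scripts to look and compute and a tool call to move; the robot and the scene stay as the last step left them, time stands still between calls to the robot, and variables do not carry over. Pictures are saved under pics/ and viewed, and the job is handed in when it is done.

Besides the shell and the picture viewer there is one more tool, called after "Call:" as name(argument=value, ...), one argument or row to a line, values as JSON. carry_out: Moves the arm, as the interface text tells. Its arguments: {"type":"object","properties":{"motion":{"type":"array","items":{"type":"number"}},"squeeze":{"type":"number"}},"required":["motion"]}

```bash
ls; mkdir -p pics; python3 - <<'E'
from plant import robot, imaging, models
import cv2
s=robot.read_state(); print(s)
for n in("top","side"):
    im=imaging.read_camera(n); cv2.imwrite(f"pics/{n}0.png",im); print(n,imaging.camera_model(n))
print(robot.tips_ahead)
E
```

```text
pics
{'t': 0.0, 'q': array([-1.30340620e+00,  1.31102829e-01,  1.48928542e+00,  1.43081044e-05,
        1.52300752e+00, -8.53905778e-02]), 'dq': array([ 1.17040156e-03,  4.22658706e-04, -7.04634598e-04, -3.25667937e-04,
        1.20069511e-03,  7.30906920e-05]), 'joint_torque': array([-1.58715648e-03, -5.59841216e+01, -4.91761959e+01,  7.64317461e-02,
        3.51497729e-02, -1.17902518e-04]), 'tool_pos': array([ 0.20719363, -0.56251728,  0.2366189 ]), 'orientation': array([-0.36190012,  2.03136841, -2.02766397]), 'force': array([ 0.29231322,  1.18136979, -0.10313937]), 'wrist_torque': array([-0.00961256,  0.00192653,  0.01041098]), 'opening': 0.09276778218507517}
top {'K': array([[435.65218094,   0.        , 317.75584396],
       [  0.        , 435.65218094, 237.24497954],
       [  0.        ,   0.        ,   1.        ]]), 'k1': -0.05288106964270077, 'position': array([ 0.36179262, -0.05776385,  0.99950808]), 'orientation': array([-2.16099221,  2.09960789, -0.19464862])}
side {'K': array([[447.8704455 ,   0.        , 322.78513746],
       [  0.        , 447.8704455 , 238.16265721],
       [  0.        ,   0.        ,   1.        ]]), 'k1': 0.03525525757395514, 'position': array([0.08145948, 0.5773248 , 0.68205671]), 'orientation': array([-0.80445669,  2.4834878 , -1.21270852])}
0.019
```

View pics/top0.png

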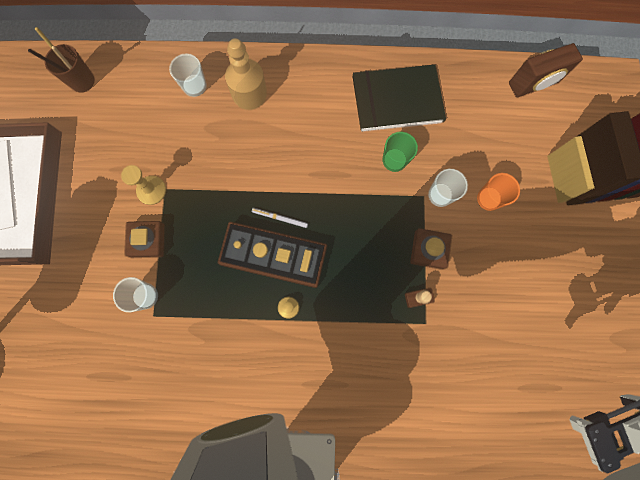

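View pics/side0.png

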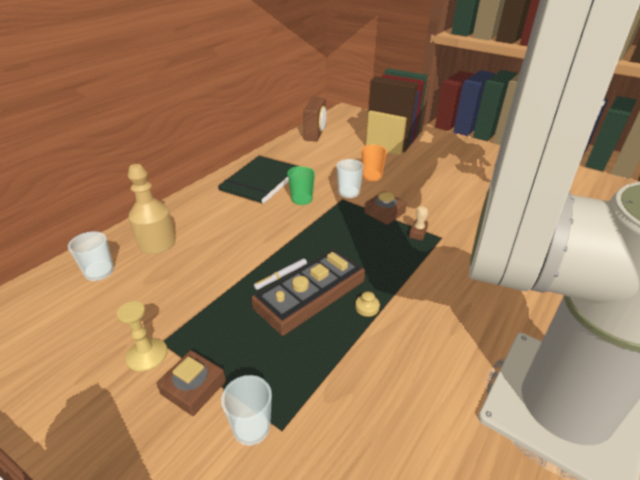

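```bash
cat > h.py <<'E'
from plant import robot, imaging, models
import numpy as np, cv2
from scipy.spatial.transform import Rotation as R
def ray(n,px):
    c=imaging.camera_model(n);K=c["K"]
    d=np.array([(px[0]-K[0,2])/K[0,0],(px[1]-K[1,2])/K[1,1]])
    u=d.copy()
    for _ in range(20): u=d/(1+c["k1"]*(u@u))
    return c["position"],R.from_rotvec(c["orientation"]).apply([u[0],u[1],1.])
def at_z(n,px,z):
    p,d=ray(n,px); return p+d*(z-p[2])/d[2]
def tri(a,b):
    p,d=ray("top",a);q,e=ray("side",b);s=np.linalg.lstsq(np.c_[d,-e],q-p,rcond=None)[0]
    x=p+d*s[0];y=q+e*s[1];return (x+y)/2,np.linalg.norm(x-y)
def proj(n,P):
    c=imaging.camera_model(n);v=R.from_rotvec(c["orientation"]).inv().apply(np.atleast_2d(P)-c["position"])
    u=v[:,:2]/v[:,2:];u=u*(1+c["k1"]*(u**2).sum(1,keepdims=True))
    return u*[c["K"][0,0],c["K"][1,1]]+c["K"][:2,2]
E
python3 - <<'E'
from h import *
np.set_printoptions(precision=4,suppress=True)
s=robot.read_state(); print(R.from_rotvec(s["orientation"]).as_matrix())
ims={n:imaging.read_camera(n) for n in("top","side")}
for n in ims:
  for t in("key_bar_top","key_square_top","key_round_top","key_small_top","start_top","call_top","panel","stamp","tumbler_a"):
    for r in models.outline_of(n,t)[:3]:
        m=r["pixels"].astype(np.uint8); c=cv2.moments(m,True); cen=np.array([c["m10"],c["m01"]])/c["m00"]
        print(n,t,round(r["confidence"],2),np.array(r["pixel"]),cen,int(m.sum()),cv2.minAreaRect(cv2.findNonZero(m)),at_z(n,cen,.056))
cv2.imwrite("pics/crop_t.png",cv2.resize(ims["top"][200:320,205:465],None,fx=3,fy=3,interpolation=cv2.INTER_CUBIC))
cv2.imwrite("pics/crop_s.png",cv2.resize(ims["side"][180:330,240:450],None,fx=3.5,fy=3.5,interpolation=cv2.INTER_CUBIC))
E
```

```text
[[-0.9384 -0.0005  0.3455]
 [-0.3455  0.0016 -0.9384]
 [-0.0001 -1.     -0.0016]]
top key_bar_top 0.7 [306.  260.4] [305.4631 259.399 ] 203 ((305.6351013183594, 259.6891784667969), (9.370742797851562, 23.509056091308594), 9.462321281433105) [ 0.4814 -0.0343  0.056 ]
top key_bar_top 0.49 [139.  233.1] [139.0661 236.5759] 257 ((139.0, 236.5), (15.0, 16.0), 90.0) [0.5211 0.3359 0.056 ]
top key_square_top 0.62 [284.2 254.4] [282.625  255.3812] 160 ((282.6470947265625, 255.4117889404297), (12.611851692199707, 12.611851692199707), 14.03624439239502) [0.4888 0.0159 0.056 ]
top key_round_top 0.6 [260.3 248.7] [259.6977 250.1337] 172 ((259.7500305175781, 250.25003051757812), (14.142135620117188, 13.435027122497559), 45.0) [0.4989 0.0665 0.056 ]
top start_top 0.53 [436.8 252. ] [434.3926 246.6778] 270 ((435.0, 246.5), (18.0, 17.0), 0.0) [ 0.5177 -0.3173  0.056 ]
top call_top 0.55 [137.6 235.7] [138.4693 237.1047] 277 ((138.5, 237.0), (16.0, 17.0), 90.0) [0.5199 0.3371 0.056 ]
top panel 0.88 [270.4 262.3] [272.7561 255.7295] 2222 ((271.9709167480469, 254.40835571289062), (102.44353485107422, 45
[... 2299 characters left out ...]
26.3] [418.8796 224.3063] 382 ((419.9000244140625, 223.30001831054688), (14.546475410461426, 31.622774124145508), 18.43494987487793) [ 0.3921 -0.2514  0.056 ]
side stamp 0.45 [336.1 260.9] [335.8981 261.0509] 216 ((336.2307434082031, 261.1538391113281), (22.74271011352539, 10.53930377960205), 33.6900634765625) [ 0.4756 -0.0265  0.056 ]
side tumbler_a 0.84 [297.5 185.3] [301.4428 184.6331] 883 ((301.5, 186.0), (38.0, 27.0), 90.0) [ 0.7255 -0.2288  0.056 ]
side tumbler_a 0.76 [349.4 176.3] [348.8207 177.6671] 859 ((349.0, 178.5), (37.0, 26.0), 90.0) [ 0.6435 -0.3345  0.056 ]
side tumbler_a 0.74 [371.8 158.4] [372.2829 161.8889] 774 ((372.5, 162.5), (35.0, 25.0), 90.0) [ 0.6376 -0.4497  0.056 ]
```

View pics/crop_t.png

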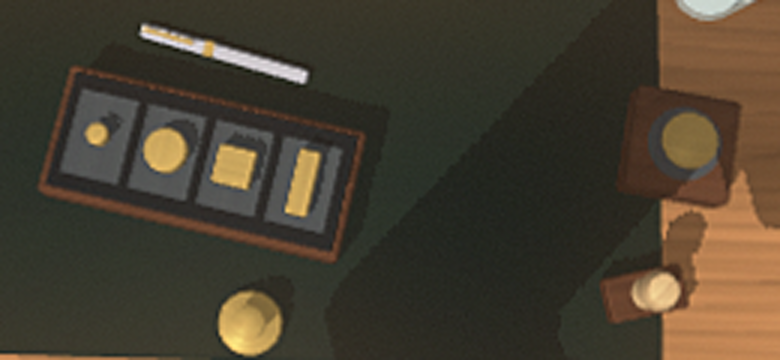

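View pics/crop_s.png

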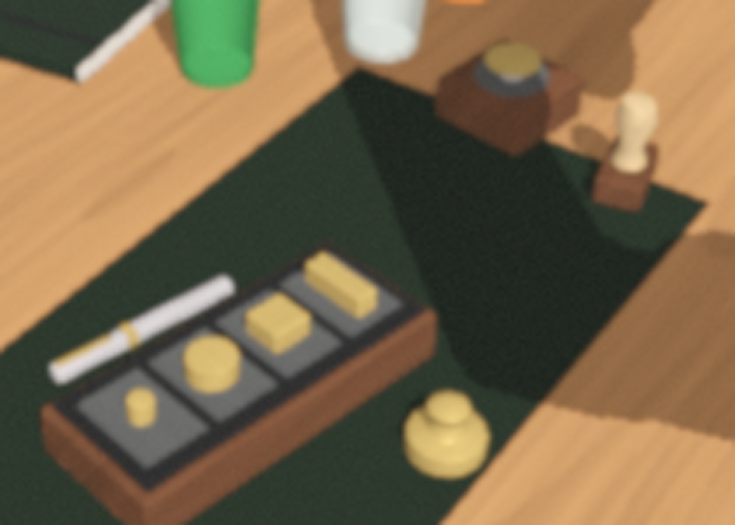

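```bash
python3 - <<'E'
from h import *
np.set_printoptions(precision=4,suppress=True)
T=dict(bar=(303,182),square=(233,167),round=(165,150),small=(96,133),start=(689,140),knob=(657,292))
S=dict(bar=(342,278),square=(278,316),round=(212,357),small=(141,398),start=(513,60),knob=(637,108))
for k in T:
    a=np.array(T[k])/3+[204.67,199.67]; b=np.array(S[k])/3.5+[239.65,179.65]
    z=.074 if k=="knob" else .056
    p,e=tri(a,b); print(k,at_z("top",a,z),at_z("side",b,z),p,e)
c=[at_z("top",np.array(q)/3+[204.67,199.67],.04) for q in((73,67),(363,133),(336,262),(42,190))]
c=np.array(c);print(c.mean(0),np.linalg.norm(c-np.roll(c,-1,0),axis=1))
for d in(c[0]-c[1],c[3]-c[2]): print("yaw of y",np.degrees(np.arctan2(-d[0],d[1])))
for d in(c[0]-c[3],c[1]-c[2]): print("yaw of x",np.degrees(np.arctan2(d[1],d[0])))
E
```

```text
bar [ 0.4794 -0.0348  0.056 ] [ 0.4767 -0.0337  0.056 ] [ 0.4788 -0.0352  0.0542] 0.0018481160002350966
square [0.4888 0.0165 0.056 ] [0.488  0.0173 0.056 ] [0.4888 0.0165 0.055 ] 0.0003971203381306595
round [0.4999 0.0666 0.056 ] [0.498 0.068 0.056] [0.4997 0.0667 0.0541] 0.0009528658832292035
small [0.5109 0.1178 0.056 ] [0.5097 0.1174 0.056 ] [0.5104 0.1175 0.0559] 0.001239454974283791
start [ 0.5185 -0.3172  0.056 ] [ 0.5133 -0.3107  0.056 ] [ 0.5186 -0.3194  0.0496] 0.001989537144923703
knob [ 0.406  -0.2876  0.074 ] [ 0.4027 -0.2823  0.074 ] [ 0.4058 -0.289   0.0691] 0.0010251821255731085
[0.4938 0.0403 0.04  ] [0.2233 0.0977 0.2236 0.095 ]
yaw of y -11.307508324444475
yaw of y -11.999463628034144
yaw of x -10.329686351118358
yaw of x -10.225055043170302
```

Call:
carry_out(
  motion=[-0.029,0,-0.027,0,0,0,-1,-0.029,0,-0.027,0,0,0,-1,-0.029,0,-0.027,0,0,0,-1,-0.029,0,-0.027,0,0,0,-1,-0.029,0,-0.027,0,0,0,-1],
  squeeze=5,
)

```text
t: 1.6
tool_pos: [0.2967, -0.3844, 0.2362]
orientation: [-0.356, 2.034, -2.034]
force: [0.5, -1.4, 0.5]
opening: 0.0579
```

Call:
carry_out(
  motion=[-0.029,0,-0.027,0,0,0,-1,-0.029,0,-0.027,0,0,0,-1,-0.029,0,-0.027,0,0,0,-1,-0.029,0,-0.027,0,0,0,-1,-0.029,0,-0.027,0,0,0,-1],
)

```text
t: 2.1
tool_pos: [0.3899, -0.201, 0.2371]
orientation: [-0.351, 2.031, -2.036]
force: [1.1, -0.8, 0.9]
opening: 0.0178
```

Call:
carry_out(
  motion=[0,0,0,0,-8.3,0,-1,0,0,0,0,-8.3,0,-1,0,0,0,0,-8.3,0,-1,0,0,0,0,-8.3,0,-1,0,0,0,0,-8.3,0,-1],
)

```text
t: 2.6
tool_pos: [0.3928, -0.1947, 0.2381]
orientation: [-0.939, 1.548, -1.556]
force: [0.2, -0.1, -0.5]
opening: 0.0008
```

```bash
cat > plan.py <<'E'
import sys
from h import *
np.set_printoptions(precision=4,suppress=True)
# target of tips x y z, heading of opening axis (deg) -> remaining in tool axes
x,y,z,h=map(float,sys.argv[1:5])
s=robot.read_state();M=R.from_rotvec(s["orientation"]).as_matrix()
tip=s["tool_pos"]+M[:,1]*robot.tips_ahead
hd=np.degrees(np.arctan2(M[1,2],M[0,2]))
zt=np.array([np.cos(np.radians(h)),np.sin(np.radians(h)),0]);yt=np.array([0,0,-1.]);xt=np.cross(yt,zt)
Rt=np.c_[xt,yt,zt]
print("t",s["t"],"tcp",s["tool_pos"],"tip",tip,"heading",hd,"force",s["force"],"open",s["opening"])
print("shift(tool)",M.T@(np.array([x,y,z])-tip),"turn(tool deg)",np.degrees(R.from_matrix(M.T@Rt).as_rotvec()))
E
python3 plan.py 0.479 -0.035 0.10 -11.5
```

```text
t 2.6 tcp [ 0.3928 -0.1947  0.2381] tip [ 0.3929 -0.1947  0.2191] heading -27.460458040637047 force [ 0.178  -0.0577 -0.4619] open 0.0008493955515565456
shift(tool) [-0.1814  0.1193  0.0021] turn(tool deg) [ -0.3148 -15.9603   0.0109]
```

Call:
carry_out(
  motion=[0,0,0,0,-8,0,-1,0,0,0,0,-8,0,-1,0,0,0,0,0,0,-1,-0.035,0,0.01,0,0,0,-1,-0.035,0,0.01,0,0,0,-1],
)

```text
t: 3.1
tool_pos: [0.4252, -0.1316, 0.2389]
orientation: [-1.105, 1.349, -1.361]
force: [-0.8, 0.4, 0.2]
opening: 0.0007
```

Call:
carry_out(
  motion=[-0.035,0,0.01,0,0,0,-1,-0.035,0,0.01,0,0,0,-1,-0.03,0,0.01,0,0,0,-1,0,0,0,0,0,0,-1,0,0,0,0,0,0,-1],
)

```text
t: 3.6
tool_pos: [0.4776, -0.0331, 0.2393]
orientation: [-1.093, 1.362, -1.376]
force: [-0.6, -1.1, 0.1]
opening: 0.0005
```

```bash
python3 plan.py 0.479 -0.035 0.08 -11.5
```

```text
t 3.6 tcp [ 0.4776 -0.0331  0.2393] tip [ 0.4778 -0.0332  0.2203] heading -12.625463611437535 force [-0.5896 -1.0763  0.1327] open 0.0004958224150164646
shift(tool) [0.0012 0.1403 0.0004] turn(tool deg) [-0.4999 -1.126   0.1311]
```

Descend to ~25 mm above the key and look.

Call:
carry_out(
  motion=[0,0.03,0,0,1,0,-1,0.001,0.03,0,-0.5,-2,0,-1,0,0.03,0,0,0,0,-1,0,0.03,0,0,0,0,-1,0,0.015,0,0,0,0,-1],
)

```text
t: 4.1
tool_pos: [0.4795, -0.0401, 0.1045]
orientation: [-1.095, 1.36, -1.376]
force: [-0.6, 0.5, 0.2]
opening: 0.0005
```

Call:
carry_out(
  motion=[0,0,0,0,0,0,-1,0,0,0,0,0,0,-1,0,0,0,0,0,0,-1,0,0,0,0,0,0,-1,0,0,0,0,0,0,-1],
)

```text
t: 4.6
tool_pos: [0.4786, -0.0432, 0.1057]
orientation: [-1.091, 1.366, -1.382]
force: [-0.0, -0.1, -0.4]
opening: 0.0003
```

```bash
python3 plan.py 0.479 -0.035 0.056 -11.5; python3 - <<'E'
from h import *
t=cv2.resize(imaging.read_camera("top")[190:310,215:375],None,fx=4,fy=4,interpolation=cv2.INTER_CUBIC)
s=cv2.resize(imaging.read_camera("side")[180:330,240:440],None,fx=4,fy=4,interpolation=cv2.INTER_CUBIC)
cv2.imwrite("pics/t1.png",t);cv2.imwrite("pics/s1.png",s)
E
```

```text
t 4.6 tcp [ 0.4786 -0.0432  0.1057] tip [ 0.4787 -0.0433  0.0867] heading -13.003006325836026 force [-0.0289 -0.0878 -0.3708] open 0.00032585387646375224
shift(tool) [-0.0083  0.0307 -0.0019] turn(tool deg) [-0.5019 -1.504   0.2432]
```

View pics/t1.png

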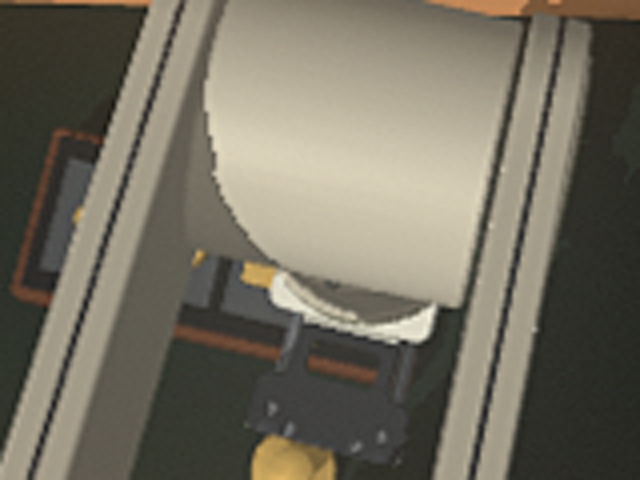

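View pics/s1.png

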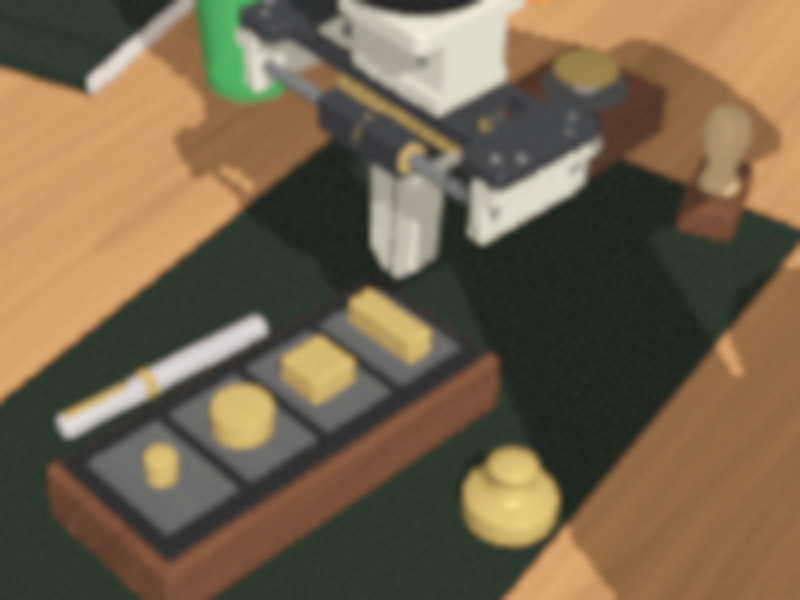

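Call:
carry_out(
  motion=[-0.008,0,-0.002,-0.5,-1.5,0.2,-1,0,0,0,0,0,0,-1,0,0.01,0,0,0,0,-1,0,0,0,0,0,0,-1,0,0,0,0,0,0,-1],
)

```text
t: 5.2
tool_pos: [0.4788, -0.0336, 0.0951]
orientation: [-1.11, 1.353, -1.353]
force: [0.8, -0.7, -0.1]
opening: 0.0009
```

```bash
python3 plan.py 0.479 -0.035 0.056 -11.5; python3 - <<'E'
from h import *
s=cv2.resize(imaging.read_camera("side")[180:330,240:440],None,fx=4,fy=4,interpolation=cv2.INTER_CUBIC)
st=robot.read_state();M=R.from_rotvec(st["orientation"]).as_matrix();tip=st["tool_pos"]+M[:,1]*.019
for p in [tip]+[tip+M[:,0]*a*.0075+M[:,2]*b*.0175 for a in(-1,1) for b in(-1,1)]+[[.479,-.035,.056]]:
    u=(proj("side",p)[0]-[239.65,179.65])*4; cv2.circle(s,tuple(int(v) for v in u),3,(0,0,255),-1)
cv2.imwrite("pics/s2.png",s)
E
```

```text
t 5.2 tcp [ 0.4788 -0.0336  0.0951] tip [ 0.4788 -0.0336  0.0761] heading -11.288751059953835 force [ 0.8229 -0.6806 -0.1101] open 0.0008572826658119684
shift(tool) [0.0013 0.0201 0.0005] turn(tool deg) [-0.0006  0.2112  0.017 ]
```

View pics/s2.png

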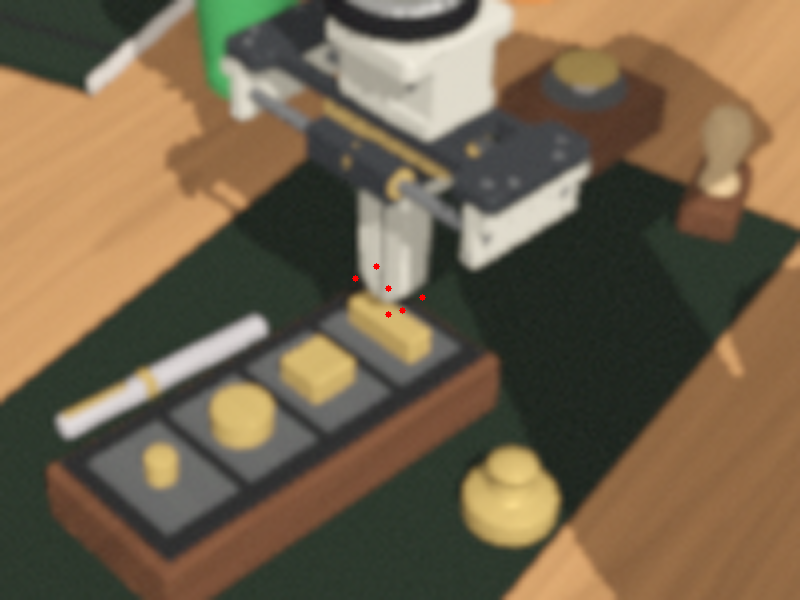

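Call:
carry_out(
  motion=[0.001,0.006,0,0,0,0,-1,0,0.005,0,0,0,0,-1,0,0.004,0,0,0,0,-1,0,0,0,0,0,0,-1,0,0,0,0,0,0,-1],
)

```text
t: 5.75
tool_pos: [0.4778, -0.0348, 0.078]
orientation: [-1.111, 1.354, -1.353]
force: [-0.2, -0.5, 0.8]
opening: 0.0
```

```bash
python3 plan.py 0.479 -0.035 0.056 -11.5
```

```text
t 5.75 tcp [ 0.4778 -0.0348  0.078 ] tip [ 0.4778 -0.0348  0.059 ] heading -11.323875385154636 force [-0.208  -0.4542  0.7904] open 4.3063365156265445e-05
shift(tool) [-0.0001  0.0029  0.0012] turn(tool deg) [0.091  0.1761 0.0213]
```

Touch and press in small steps.

Call:
carry_out(
  motion=[0,0.003,0.001,0,0,0,-1,0,0.002,0,0,0,0,-1,0,0.002,0,0,0,0,-1,0,0.002,0,0,0,0,-1,0,0.001,0,0,0,0,-1],
)

```text
t: 6.25
tool_pos: [0.4792, -0.0351, 0.068]
orientation: [-1.11, 1.354, -1.353]
force: [-1.5, 0.1, 2.7]
opening: 0.0005
```

```bash
python3 plan.py 0.479 -0.035 0.0475 -11.5
```

```text
t 6.25 tcp [ 0.4792 -0.0351  0.068 ] tip [ 0.4791 -0.0351  0.049 ] heading -11.319900413263538 force [-1.5214  0.1441  2.6607] open 0.000521256841428283
shift(tool) [-0.0001  0.0015 -0.0001] turn(tool deg) [0.0637 0.1801 0.025 ]
```

Call:
carry_out(
  motion=[0,0.001,0,0,0,0,-1,0,0.001,0,0,0,0,-1,0,0,0,0,0,0,-1,0,0,0,0,0,0,-1,0,0,0,0,0,0,-1],
)

```text
t: 6.75
tool_pos: [0.4792, -0.0351, 0.0658]
orientation: [-1.11, 1.354, -1.353]
force: [-1.3, 0.8, 1.2]
opening: 0.0006
```

```bash
python3 plan.py 0.479 -0.035 0.0465 -11.5
```

```text
t 6.75 tcp [ 0.4792 -0.0351  0.0658] tip [ 0.4792 -0.0351  0.0468] heading -11.317862533546469 force [-1.3221  0.7534  1.2087] open 0.0006436794751972211
shift(tool) [-0.0001  0.0003 -0.0003] turn(tool deg) [0.0491 0.1821 0.025 ]
```

Key down about 9 mm by tip height. Retreat straight up and look.

Call:
carry_out(
  motion=[0,-0.01,0,0,0,0,-1,0,-0.03,0,0,0,0,-1,0,-0.03,0,0,0,0,-1,0,-0.02,0,0,0,0,-1,0,0,0,0,0,0,-1],
)

```text
t: 7.25
tool_pos: [0.4788, -0.035, 0.1604]
orientation: [-1.111, 1.354, -1.353]
force: [0.6, 0.7, 0.6]
opening: 0.0003
```

```bash
python3 plan.py 0.518 -0.317 0.13 -11.5; python3 - <<'E'
from h import *
s=cv2.resize(imaging.read_camera("side")[180:330,240:440],None,fx=4,fy=4,interpolation=cv2.INTER_CUBIC)
cv2.imwrite("pics/s3.png",s)
E
```

```text
t 7.25 tcp [ 0.4788 -0.035   0.1604] tip [ 0.4788 -0.035   0.1414] heading -11.321374080305617 force [0.6108 0.72   0.5591] open 0.00028756437287839854
shift(tool) [0.2688 0.0114 0.0939] turn(tool deg) [0.0957 0.1786 0.0211]
```

View pics/s3.png

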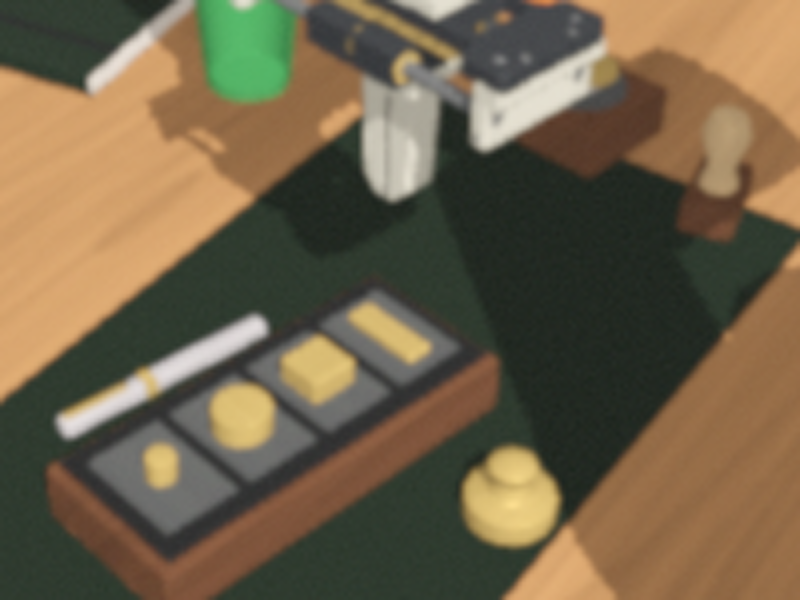

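Call:
carry_out(
  motion=[0.033,0,0.012,0,0,0,-1,0.033,0,0.012,0,0,0,-1,0.033,0,0.012,0,0,0,-1,0.033,0,0.012,0,0,0,-1,0.033,0,0.012,0,0,0,-1],
)

```text
t: 7.8
tool_pos: [0.5033, -0.2087, 0.1529]
orientation: [-1.117, 1.356, -1.341]
force: [0.1, 0.5, 0.0]
opening: 0.0005
```

Call:
carry_out(
  motion=[0.033,0,0.012,0,0,0,-1,0.033,0,0.012,0,0,0,-1,0.025,0,0.008,0,0,0,-1,0,0,0,0,0,0,-1,0,0,0,0,0,0,-1],
)

```text
t: 8.3
tool_pos: [0.5137, -0.3103, 0.1432]
orientation: [-1.118, 1.368, -1.337]
force: [-0.2, 0.7, -0.6]
opening: 0.0002
```

```bash
python3 plan.py 0.518 -0.317 0.075 -11.5
```

```text
t 8.3 tcp [ 0.5137 -0.3103  0.1432] tip [ 0.5134 -0.3101  0.1242] heading -11.168400221777397 force [-0.1695  0.7293 -0.6177] open 0.0002202151549361529
shift(tool) [0.0062 0.0491 0.0067] turn(tool deg) [ 1.0422  0.3284 -0.3493]
```

Call:
carry_out(
  motion=[0.006,0,0.006,1,0.3,-0.3,-1,0,0.015,0,0,0,0,-1,0,0.015,0,0,0,0,-1,0,0.01,0,0,0,0,-1,0,0,0,0,0,0,-1],
)

```text
t: 8.8
tool_pos: [0.5178, -0.313, 0.097]
orientation: [-1.109, 1.356, -1.35]
force: [0.2, 0.4, 0.6]
opening: 0.0007
```

```bash
python3 plan.py 0.518 -0.317 0.056 -11.5; python3 - <<'E'
from h import *
s=cv2.resize(imaging.read_camera("side")[130:250,310:470],None,fx=5,fy=5,interpolation=cv2.INTER_CUBIC)
t=cv2.resize(imaging.read_camera("top")[180:320,360:520],None,fx=4,fy=4,interpolation=cv2.INTER_CUBIC)
cv2.imwrite("pics/s4.png",s);cv2.imwrite("pics/t4.png",t)
E
```

```text
t 8.8 tcp [ 0.5178 -0.313   0.097 ] tip [ 0.5178 -0.3129  0.078 ] heading -11.296684133714779 force [0.2187 0.3585 0.586 ] open 0.0006796464956649938
shift(tool) [0.004  0.0219 0.0011] turn(tool deg) [ 0.1505  0.2031 -0.1562]
```

View pics/s4.png

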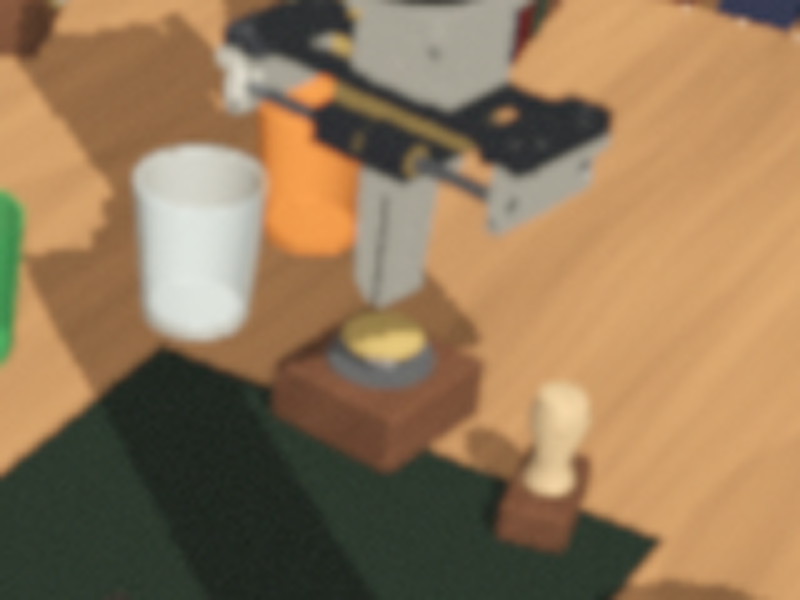

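View pics/t4.png

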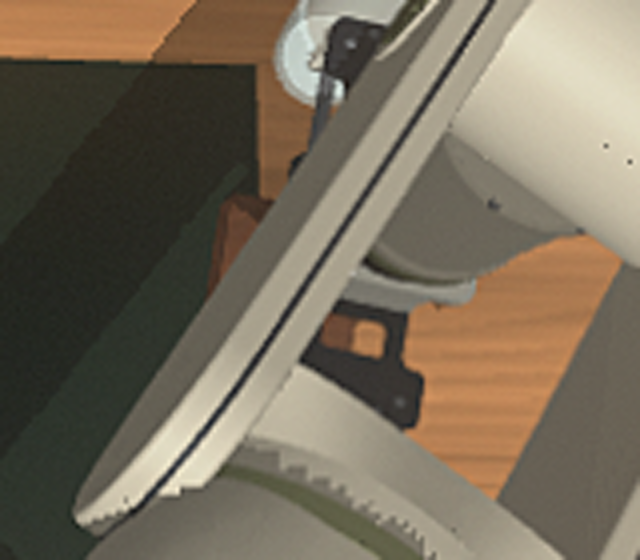

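Call:
carry_out(
  motion=[0.004,0.006,0.001,0,0,0,-1,0,0.006,0,0,0,0,-1,0,0.004,0,0,0,0,-1,0,0,0,0,0,0,-1,0,0,0,0,0,0,-1],
)

```text
t: 9.4
tool_pos: [0.5201, -0.3191, 0.0834]
orientation: [-1.107, 1.351, -1.354]
force: [0.3, 0.4, 0.1]
opening: 0.0005
```

```bash
python3 plan.py 0.518 -0.317 0.049 -11.5
```

```text
t 9.4 tcp [ 0.5201 -0.3191  0.0834] tip [ 0.5201 -0.3191  0.0644] heading -11.30343504677581 force [0.2944 0.3961 0.1198] open 0.0005350619872907487
shift(tool) [-0.0016  0.0153 -0.0025] turn(tool deg) [-0.1345  0.1966 -0.0222]
```

Call:
carry_out(
  motion=[-0.001,0.005,-0.002,0,0,0,-1,0,0.003,0,0,0,0,-1,0,0.002,0,0,0,0,-1,0,0.002,0,0,0,0,-1,0,0.002,0,0,0,0,-1],
)

```text
t: 9.9
tool_pos: [0.5187, -0.318, 0.0697]
orientation: [-1.107, 1.35, -1.355]
force: [-1.6, 1.5, 3.9]
opening: 0.0005
```

```bash
python3 plan.py 0.518 -0.317 0.049 -11.5
```

```text
t 9.9 tcp [ 0.5187 -0.318   0.0697] tip [ 0.5188 -0.3181  0.0507] heading -11.30028576951126 force [-1.6385  1.5359  3.8687] open 0.0005428384609160875
shift(tool) [-0.0009  0.0017 -0.001 ] turn(tool deg) [-0.225   0.1997  0.0268]
```

Call:
carry_out(
  motion=[0,0.002,0,0,0,0,-1,0,0.001,0,0,0,0,-1,0,0,0,0,0,0,-1,0,0,0,0,0,0,-1,0,0,0,0,0,0,-1],
)

```text
t: 10.4
tool_pos: [0.5188, -0.3181, 0.0678]
orientation: [-1.107, 1.35, -1.355]
force: [-2.0, 1.1, 4.3]
opening: 0.0006
```

```bash
python3 plan.py 0.518 -0.317 0.0485 -11.5; python3 - <<'E'
from h import *
s=cv2.resize(imaging.read_camera("side")[130:250,310:470],None,fx=5,fy=5,interpolation=cv2.INTER_CUBIC)
cv2.imwrite("pics/s5.png",s)
E
```

```text
t 10.4 tcp [ 0.5188 -0.3181  0.0678] tip [ 0.5188 -0.3181  0.0488] heading -11.29438199670865 force [-2.0398  1.1315  4.3429] open 0.0006490076824830186
shift(tool) [-0.0009  0.0003 -0.001 ] turn(tool deg) [-0.2143  0.2056  0.0294]
```

View pics/s5.png

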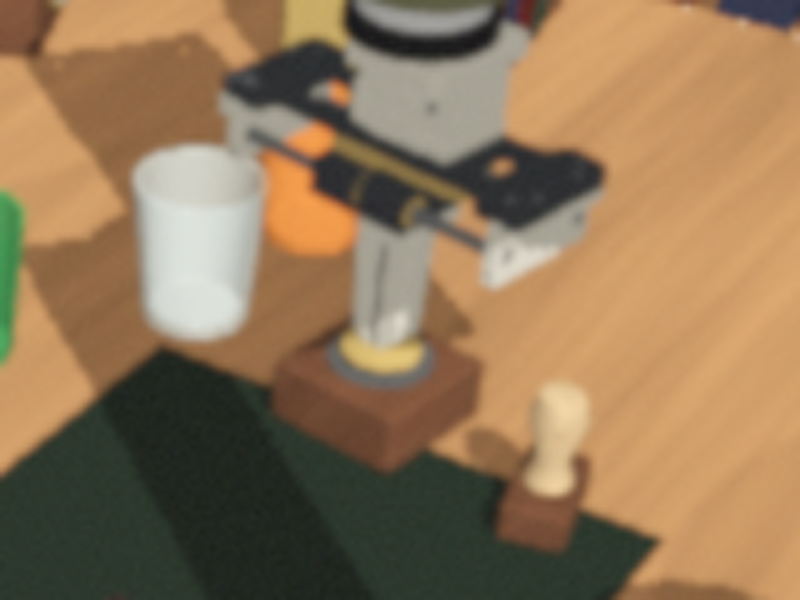

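Call:
carry_out(
  motion=[0,0.001,0,0,0,0,-1,0,0,0,0,0,0,-1,0,-0.01,0,0,0,0,-1,0,-0.03,0,0,0,0,-1,0,-0.03,0,0,0,0,-1],
)

```text
t: 10.95
tool_pos: [0.516, -0.3161, 0.1338]
orientation: [-1.109, 1.357, -1.349]
force: [0.9, 0.2, -0.1]
opening: 0.0003
```

Call:
carry_out(
  motion=[0,-0.04,0,0,0,0,-1,0,-0.04,0,0,0,0,-1,0.03,-0.02,0,0,0,0,-1,0.04,0,-0.02,0,0,0,-1,0.04,0,-0.02,0,0,0,-1],
)

```text
t: 11.45
tool_pos: [0.4597, -0.4161, 0.2451]
orientation: [-1.111, 1.341, -1.35]
force: [0.5, -1.1, 0.2]
opening: 0.0008
```

Call:
carry_out(
  motion=[0.04,0,-0.02,0,0,0,-1,0.04,0,-0.02,0,0,0,-1,0.03,0,-0.02,0,0,0,-1,0,0,0,0,0,0,-1,0,0,0,0,0,0,-1],
)

```text
t: 11.95
tool_pos: [0.3734, -0.5212, 0.2471]
orientation: [-1.109, 1.342, -1.358]
force: [-0.6, -0.1, -0.4]
opening: 0.0003
```

```bash
python3 plan.py 0.5 -0.5 0.25 -11.5; python3 - <<'E'
from h import *
cv2.imwrite("pics/s6.png",cv2.resize(imaging.read_camera("side")[130:430,130:470],None,fx=2,fy=2,interpolation=cv2.INTER_CUBIC));cv2.imwrite("pics/t6.png",imaging.read_camera("top"))
E
```

```text
t 11.95 tcp [ 0.3734 -0.5212  0.2471] tip [ 0.3736 -0.5213  0.2281] heading -11.093392799771669 force [-0.6306 -0.0803 -0.4336] open 0.0003359542526122295
shift(tool) [-0.0451 -0.021   0.1201] turn(tool deg) [-0.5023  0.4055  0.255 ]
```

View pics/s6.png

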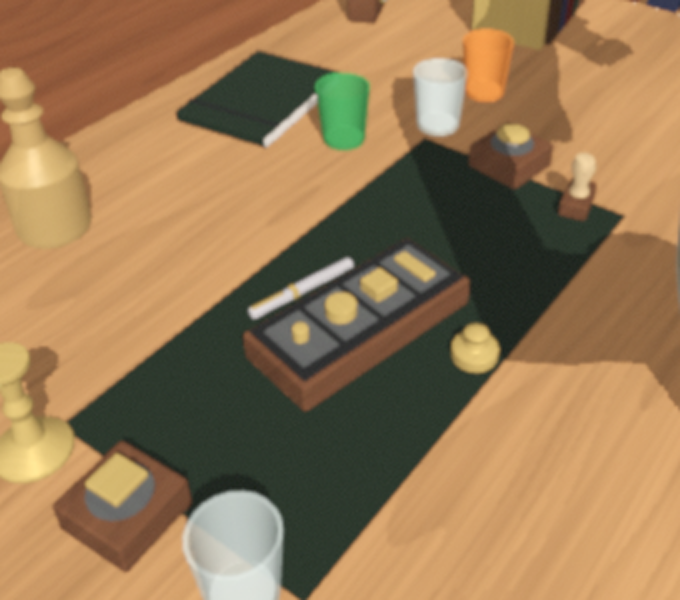

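View pics/t6.png

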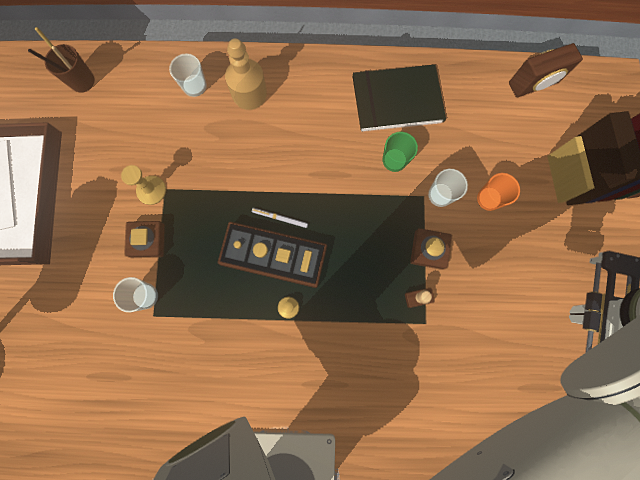

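```bash
python3 -c "
from plant import robot
print(robot.close_job())"
```

```text
the job is handed in; nothing more can be done
None
```

I pressed the bar key down and left it down, then pressed the start push and let it spring back. The arm is now clear of everything, and I handed the job in at about 12 s; no verdict was reported.

- **Bar key:** With the fingers shut, I pressed until the tips read 46.8 mm, about 9 mm of travel. The force readings were under 3 N. The pictures afterwards show the bar lying low on its plate, with the other three keys still up.
- **Start push:** I pressed until the tips read 48.8 mm, about 7 mm of travel, at about 4.3 N, then added a final 1 mm before lifting. The force alone suggests about 6.4 mm at that reading, still past the 5 mm needed. The last side picture shows the mushroom head up again.
- **Everything else:** In the final top and side pictures the call push looks up and the loose things stand where they were. I compared these by eye and did not measure them. The wrist force reads about zero.
- **Disagreements:**
  - The side-view position of the start push differed from the top view by about 8 mm, so I used the top-view value.
  - The arm coasted up to about 8 mm after moves, so I corrected it before each press.

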